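# Free the indexing holder on a watchmaker's bench

## Task

Pull the tray by its steel bar handle out from under the clear dust hood, all the way to its stop. Then take the red knob of the indexing holder on the tray, pull its sprung index plunger straight up as far as it goes, so that the pin is clear of its hole in the brass disc, and finish while still holding it there with the gripper, because it snaps back if let go. Leave the loose things on the bench where they are and the two loose parts in the tray.

Things in the scene. Friction and masses are not known exactly. Their poses are not given: they have to be found in the camera images.
- hood: Fixed clear plastic dust hood with an aluminium frame, 210 deep (x) x 236 wide (y) x 99 mm high; origin at the centre of its underside on the bench; its -x side is open and the tray slides out there, along the hood's own -x. Only its place and yaw differ from start to start.
- tray (a joint): How far the tray is out, in m: 0 shut under the hood, 0.15 at its stop. It may start a little ajar, runs with about 2.5 N of friction and stays where it is left. The tray is 190 x 200 mm with 26 mm side walls; its wooden front panel is 220 wide, top edge 92 mm above the bench.
- tray_handle (a point): Middle of the tray's steel bar handle, 84 mm above the bench. The bar runs along the tray's y, 110 mm long, 10 mm thick (x) and 12 mm high; it stands 45 mm clear in front (-x) of the wooden front panel, on two thin posts at y = +45 and -45 mm. Axes are those of the tray and hood: -x is the way out, z up. It moves with the tray.
- plunger_knob: Red knob of the sprung index plunger: upright cylinder, diameter 22, height 18 mm, origin at its centre, 78 mm above the bench when seated. 1 mm below it is a 16 mm wide, 20 mm tall housing on a bridge (top 48 mm above the bench), over the rim of a 60 mm brass disc with 12 holes. From the tray handle it lies 142 mm along +x, 11 mm along -y. Out of reach while under the hood.
- index_plunger (a joint): Lift of the index plunger, in m: 0 with the pin seated in the disc, 0.014 at its upper stop (straight up). The pin leaves the hole at 0.010. A spring pulls it down with about 5 N at 0 and 10 N at the top; let go, it drops back.
- watch_case: Loose steel watch case ring in the tray, diameter 40, 10 mm high; origin under its centre.
- brass_die: Loose stepped brass die in the tray, diameter 28, 18 mm high; origin under its centre.
- driver_pot: Loose grey pot with six upright small screwdrivers with coloured ends, diameter 72, 116 mm high; on the bench to the tray's +y side; origin under its centre.
- pen: Loose dark blue pen, 120 x 10 x 10 mm along its x, on the bench; origin under its middle.
- loupe: Loose black eye loupe, diameter 38, 36 mm high, on the bench; origin under its centre.
- parts_jar: Loose clear jar with a blue cap, diameter 48, 55 mm high, on the bench; origin under its centre.
- cushion: Loose round dark blue casing cushion, diameter 76, 18 mm high, on the bench; origin under its centre.

How it is judged:
By the outcome, as a careful person would: the job done as asked, in the order asked, and still so for the second after the job is handed in, while the arm keeps its last pose, push and grip.
It also fails if it takes over 45 s, if anything falls off the work surface, if the arm or the gripper's body presses on something with over 40 N, if the wrist force passes 120 N, or if a joint passes its speed limit or range.

## Robot

A 6-joint arm with a two-finger parallel gripper is mounted at the origin on the work surface. World frame = base frame: x ahead of the robot, y to its left, z up, the work surface at z = 0. Lengths are in m, angles in rad, forces in N, time in s.
With the tool pointing down it reaches from about 0.275 to 1 m from the base axis. Payload 8.4 kg.
Tool frame: the origin (TCP) lies on the centre line of the jaws, within the pads' length; the fingertips stand 14 mm ahead of it and the grasp point (between the pads) lies 5 mm behind it; z points along the fingers, y is the line along which they close (so a half turn about z gives the same grasp; the last joint's range is limited). The gripper opens to 85 mm and grips with 20 to 120 N. Pads are 22 mm wide; open, the fingers measure 114 mm over their backs; the gripper's body (76 mm by 85 mm) begins 54 mm behind the grasp point. The pads swing forward as they close: fully open they stand 13 mm farther back than shut.
Start: joints at [1.202, 0.353, 1.633, -0, 1.155, -0.002], TCP at [0.224, 0.583, 0.245] pointing down, gripper open.
Joint ranges: [-2.63, 2.63], [-0.92, 2.1], [0.06, 2.66], [-1.3, 4.44], [0, 2.69], [-3.02, 3.02]. Speed limits (rad/s): [2.22, 2.22, 2.79, 3.14, 3.14, 3.14].

## Interface

Orientations are given as a rotation vector (axis times angle).
In Python, from bench import bot, camera, job gives the robot as it stands.
- The arm moves only by the tool step_arm, never from a script. Its argument "steps" is a list of rows, each a list of 4 numbers: the shift along the tool's x, y, z in m, then the turn about the tool's z in rad. A call has 1 to 10 rows; each row is the pose to reach, as a shift and turn from the pose commanded when the call began, along the tool's axes at that moment; what a row does not reach only later rows make up. A row lasts 1/10 s, in which the tool goes at most 50 mm and 8.59 degrees, less where a joint would pass 70% of its speed; a pose out of reach is approached as far as the arm can. A call with a gripper value outside its range is refused whole. "grip" is the opening in per cent of the stroke, from 0 (shut) to 100 (fully open), set as the call begins (left out, the last holds). The fingers move at their own pace and stop on an object; the grip force is fixed at half the most. Time passes only in rows, so rows that repeat a pose let the fingers close. It gives the time, the measured TCP pose, the force, the opening and the grip force at its end, in the units of the state.
- bot.get_obs(): the state, without advancing time (a new reading comes with each control period).
- camera(name): name is "scene" or "top"; returns a dict with "color" (400x640x3 uint8, red, green, blue), "depth" (400x640 float32, m along the optical axis (not along the pixel's ray), 0 where there is no reading), "K" (3x3 intrinsics, pixels), "k1" (the pictures are not rectified: a ray, as slopes to the right and down, at radius r is drawn at 1 + k1 r^2 times it, then the intrinsics apply), "R" (3x3) and "t" (3): a world point X has camera coordinates R X + t. Camera axes: x right, y down, z forward; pixel columns grow to the right and rows downward; lengths in m; the calibration is good to about 2 mm. A picture is of the moment at which its call begins.
- job.close_job(): hands the job in; it is judged then, once.
The state is a dict: "time_s": time; "joints": joint angles; "dq": joint speeds; "effort": joint torques, N m; "ee_pos": TCP position; "tool_rot": TCP orientation; "ft_force": force on the tool from outside, world axes, zero at the start; "moment": the same for the moment, N m; "gripper_width": opening from 0.0 (shut) to 1.0 (fully open); "finger_force": force on a finger pad.
Only numpy, scipy, OpenCV 4.12 (cv2) and the standard library are available. Lean on these libraries where they do the work, as an engineer would, in place of code of your own. Each camera call takes 0.05 s, during which the arm holds its last target. There are 200 camera calls.

## Working session

There is one attempt and no reset: what is moved stays moved. The work goes in short steps, Python scripts to look and compute and a tool call to move; the robot and the scene stay as the last step left them, time stands still between calls to the robot, and variables do not carry over. Pictures are saved under pics/ and viewed, at most 10 in all, crops included, and the job is handed in when it is done.

Besides the shell and the picture viewer there is one more tool, called after ">>>" in YAML: its name, and indented under it one key for each argument. step_arm: Moves the arm, as the interface text tells. Its arguments: {"type":"object","properties":{"steps":{"type":"array"},"grip":{"type":"number"}},"required":["steps"]}

```bash
ls; mkdir -p pics
cat > h.py <<'E'
import numpy as np, cv2
from bench import bot, camera, job
def ray(c,u,v):
    K=c["K"]; k=c["k1"]
    d=np.array([(u-K[0,2])/K[0,0],(v-K[1,2])/K[1,1]]); s=d.copy()
    for _ in range(20): s=d/(1+k*(s@s))
    R=c["R"]; return -R.T@c["t"], R.T@np.array([s[0],s[1],1])
def onz(c,u,v,z):
    o,d=ray(c,u,v); return o+d*(z-o[2])/d[2]
def proj(c,X):
    p=c["R"]@np.array(X)+c["t"]; s=p[:2]/p[2]; s=s*(1+c["k1"]*(s@s))
    return s*[c["K"][0,0],c["K"][1,1]]+[c["K"][0,2],c["K"][1,2]]
E
python3 - <<'E'
from h import *
for n in("scene","top"):
    c=camera(n); cv2.imwrite(f"pics/{n}0.png",c["color"][:,:,::-1]); print(n,c["K"].round(1).tolist(),c["k1"],(-c["R"].T@c["t"]).round(3),c["R"].round(2).tolist())
o=bot.get_obs(); print({k:np.round(v,3).tolist() for k,v in o.items()})
E
```

```text
pics
scene [[473.8, 0.0, 317.5], [0.0, 473.8, 194.3], [0.0, 0.0, 1.0]] 0.002475519840717037 [ 1.157 -0.11   0.981] [[0.07, 1.0, 0.01], [0.84, -0.06, -0.54], [-0.53, 0.04, -0.84]]
top [[368.4, 0.0, 321.2], [0.0, 368.4, 199.6], [0.0, 0.0, 1.0]] -0.02676684208986951 [ 0.411 -0.026  0.929] [[-0.04, -1.0, -0.0], [-0.98, 0.04, -0.21], [0.21, -0.0, -0.98]]
{'time_s': 0.1, 'joints': [1.202, 0.354, 1.634, -0.0, 1.155, -0.002], 'dq': [-0.0, -0.002, -0.002, 0.001, -0.002, 0.001], 'effort': [-0.001, -60.636, -34.282, 0.0, 0.004, -0.0], 'ee_pos': [0.224, 0.583, 0.245], 'tool_rot': [-0.573, -3.089, 0.002], 'ft_force': [0.081, 0.184, -0.36], 'moment': [0.026, -0.016, -0.047], 'finger_force': 0.0, 'gripper_width': 1.0}
```

View pics/scene0.png

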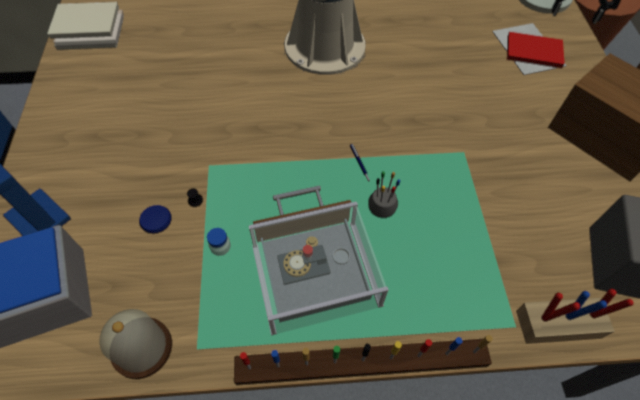

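View pics/top0.png

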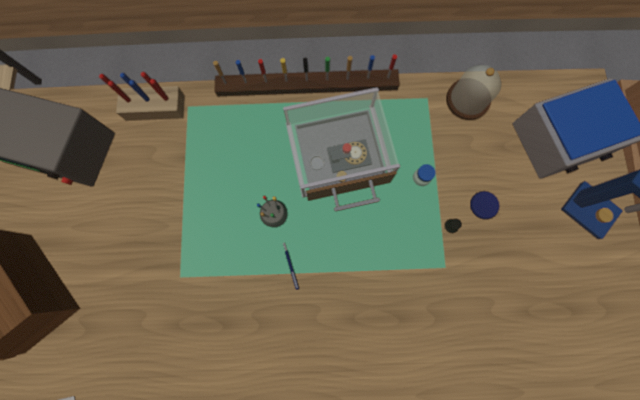

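The scene view shows the hood around (315,265) with the bar handle near (298,192). In the top view the handle runs about (336,206)–(379,201), with the red knob at (347,148). The driver pot is at (272,212), the pen at (290,265) and the jar at (424,175).

Run:
```python
from h import *
c=camera("top"); s=camera("scene")
a=cv2.resize(c["color"][140:220,310:410],None,fx=6,fy=6,interpolation=cv2.INTER_CUBIC)
cv2.imwrite("pics/tc.png",a[:,:,::-1])
a=cv2.resize(s["color"][175:275,240:370],None,fx=6,fy=6,interpolation=cv2.INTER_CUBIC)
cv2.imwrite("pics/sc.png",a[:,:,::-1])
for n,cc in(("top",c),("scene",s)):
    h=cv2.cvtColor(cc["color"],cv2.COLOR_RGB2HSV)
    m=((h[...,0]<8)|(h[...,0]>172))&(h[...,1]>130)&(h[...,2]>90)
    k,_,st,ce=cv2.connectedComponentsWithStats(m.astype('u1'))
    for i in range(1,k):
        if 8<st[i,4]<300: print(n,st[i],ce[i].round(1),onz(cc,*ce[i],.085).round(4))
    # depth of the points around 84mm near handle
    v,u=np.mgrid[185:215,325:390] if n=="top" else np.mgrid[180:215,265:330]
    v,u=v.ravel(),u.ravel(); d=cc["depth"][v,u]
    P=[]
    for a,b,z in zip(u,v,d):
        if z>0:
            o,r=ray(cc,a,b); P.append([a,b,*(o+r*z)])
    P=np.array(P); np.save(f"P_{n}.npy",P)
    q=P[(P[:,4]>.078)&(P[:,4]<.1)]; print(n,len(q),q[:,2:].mean(0).round(4))
    for r in q[::12]: print(r.round(3))
```

```text
top [392  55   5   4  18] [394.2  56.6] [ 0.9639 -0.2299  0.085 ]
top [258  59   5   5  18] [260.1  61.1] [0.964  0.1151 0.085 ]
top [141  72   4   5  18] [142.7  74. ] [0.9408 0.417  0.085 ]
top [99 74  5  5 16] [101.1  75.7] [0.9413 0.5253 0.085 ]
top [149  79   6   5  23] [151.8  80.9] [0.9199 0.3919 0.085 ]
top [107  81   6   6  24] [109.8  83. ] [0.9192 0.5005 0.085 ]
top [344 144   6   7  37] [346.7 147.2] [ 0.722 -0.095  0.085]
top [ 62 177   7   6  35] [ 64.7 179.7] [0.6664 0.5877 0.085 ]
top 397 [ 0.5951 -0.0986  0.0879]
[ 3.29e+02  1.85e+02  6.28e-01 -4.80e-02  9.10e-02]
[ 3.41e+02  1.85e+02  6.27e-01 -7.70e-02  8.90e-02]
[ 3.73e+02  1.85e+02  6.24e-01 -1.52e-01  9.00e-02]
[ 3.36e+02  1.86e+02  6.24e-01 -6.50e-02  9.20e-02]
[ 3.25e+02  1.87e+02  6.23e-01 -3.90e-02  9.10e-02]
[ 3.37e+02  1.87e+02  6.24e-01 -6.70e-02  8.30e-02]
[ 3.30e+02  1.88e+02  6.20e-01 -5.00e-02  9.10e-02]
[ 3.27e+02  1.89e+02  6.19e-01 -4.30e-02  8.70e-02]
[ 3.25e+02  1.90e+02  6.19e-01 -3.90e-02  7.90e-02]
[ 3.73e+02  1.91e+02  6.11e-01 -1.51e-01  8.60e-02]
[ 3.36e+02  1.93e+02  6.09e-01 -6.40e-02  8.
[... 3548 characters left out ...]
-01 -4.20e-02  9.90e-02]
[ 3.09e+02  2.10e+02  6.34e-01 -8.60e-02  9.40e-02]
[ 3.26e+02  2.10e+02  6.39e-01 -4.90e-02  9.80e-02]
[ 3.03e+02  2.11e+02  6.36e-01 -9.90e-02  9.40e-02]
[ 3.17e+02  2.11e+02  6.41e-01 -6.90e-02  9.90e-02]
[ 2.82e+02  2.12e+02  6.30e-01 -1.44e-01  8.60e-02]
[ 3.04e+02  2.12e+02  6.38e-01 -9.70e-02  9.30e-02]
[ 3.20e+02  2.12e+02  6.44e-01 -6.20e-02  9.90e-02]
[ 2.89e+02  2.13e+02  6.36e-01 -1.29e-01  8.90e-02]
[ 3.01e+02  2.13e+02  6.40e-01 -1.03e-01  9.30e-02]
[ 3.17e+02  2.13e+02  6.46e-01 -6.90e-02  9.90e-02]
[ 2.82e+02  2.14e+02  6.38e-01 -1.44e-01  8.90e-02]
[ 2.94e+02  2.14e+02  6.41e-01 -1.18e-01  9.30e-02]
[ 3.17e+02  2.14e+02  6.48e-01 -6.90e-02  9.80e-02]
```

View pics/tc.png

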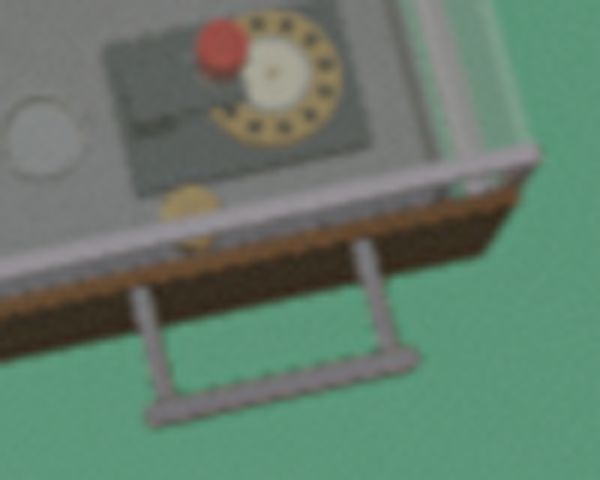

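View pics/sc.png

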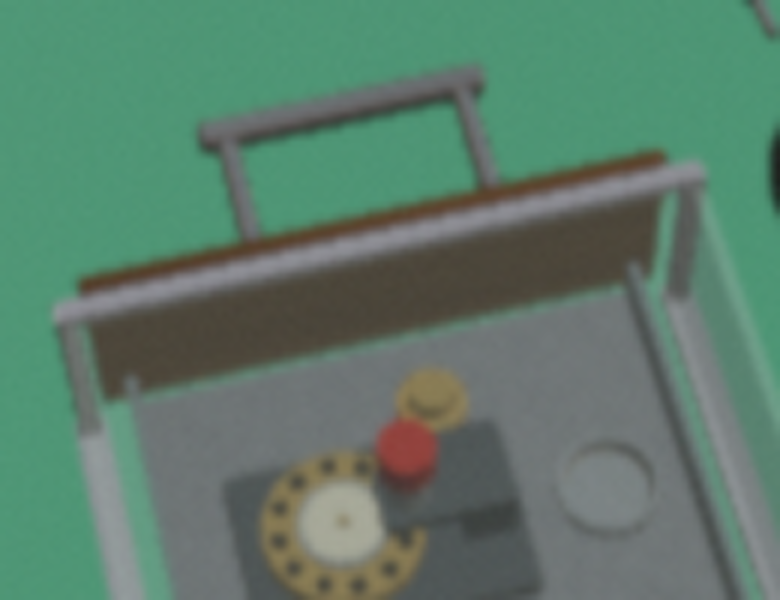

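The top crop shows the bar ends at full-frame (335.3,209.2) and (379.2,199.5), and the scene crop at (274.2,197.5) and (320,188). The gap to the panel is clear, and the knob sits behind the hood front, beside the disc.

```bash
cat >> h.py <<'E'
from scipy.spatial.transform import Rotation as Ro
def plan(target,yaw_y):
    "shift in tool axes from the present pose and turn so that tool y is parallel to world yaw_y"
    o=bot.get_obs(); R=Ro.from_rotvec(o["tool_rot"]).as_matrix()
    d=R.T@(np.array(target)-o["ee_pos"])
    y=R.T@np.array([np.cos(yaw_y),np.sin(yaw_y),0]); t=np.arctan2(-y[0],y[1])
    print("shift",d.round(4),"turn",t.round(3),"or",(t-np.sign(t)*np.pi).round(3),"axes",R.round(3).tolist(),"j6",o["joints"][5])
E
python3 - <<'E'
from h import *
c=camera("top"); s=camera("scene")
E=[]
for cc,p in((c,[(335.3,209.2),(379.2,199.5)]),(s,[(320,188),(274.2,197.5)])):
    a,b=[onz(cc,*q,.087) for q in p]; d=a-b; print(a.round(4),b.round(4),((a+b)/2).round(4),"yaw",np.arctan2(-d[0],d[1]).round(4),np.linalg.norm(d).round(4))
for n in("top","scene"):
    P=np.load(f"P_{n}.npy"); q=P[(P[:,4]>.08)&(P[:,4]<.096)][:,2:]
    th=.215
    for _ in range(3):
        x=np.array([np.cos(th),np.sin(th),0]);y=np.array([-np.sin(th),np.cos(th),0])
        m=q[abs(q@x-np.array([.581,-.112,0])@x)<.012]; m=m[abs(m@y-np.median(m@y))<.06]
        f=np.polyfit(m[:,1],m[:,0],1); th=-np.arctan(f[0])
    print(n,len(m),m.mean(0).round(4),th,(m@y).min(),(m@y).max())
o1,d1=ray(c,346.7,147.2);o2,d2=ray(s,307.5,249.1)
A=np.c_[d1,-d2];k=np.linalg.lstsq(A,o2-o1,rcond=None)[0];print("knob",o1+k[0]*d1,o2+k[1]*d2)
plan([.581,-.111,.2],.215)
E
```

```text
[ 0.5701 -0.0607  0.087 ] [ 0.5895 -0.1643  0.087 ] [ 0.5798 -0.1125  0.087 ] yaw 0.1843 0.1054
[ 0.5743 -0.0571  0.087 ] [ 0.5927 -0.1605  0.087 ] [ 0.5835 -0.1088  0.087 ] yaw 0.1761 0.1051
top 234 [ 0.5812 -0.1112  0.0883] 0.18616988049723524 -0.27096235658219353 -0.16233803932471239
scene 265 [ 0.5851 -0.1111  0.0887] 0.18238486043732857 -0.26926810403469814 -0.16072640248772457
knob [ 0.72247085 -0.09518074  0.08380993] [ 0.722591   -0.09415453  0.08377016]
shift [-0.5822 -0.5201  0.0453] turn 0.989 or -2.153 axes [[-0.933, 0.359, -0.0], [0.359, 0.933, -0.0], [0.0, -0.0, -1.0]] j6 -0.0024057397809307403
```

>>> step_arm:
  steps:
    - [-0.032, -0.029, 0, 0.06]
    - [-0.065, -0.058, 0, 0.12]
    - [-0.097, -0.087, 0, 0.18]
    - [-0.13, -0.115, 0, 0.24]
    - [-0.162, -0.144, 0, 0.3]
    - [-0.194, -0.173, 0, 0.36]
    - [-0.227, -0.202, 0, 0.42]
    - [-0.259, -0.231, 0, 0.48]
    - [-0.29, -0.26, 0, 0.54]
    - [-0.29, -0.26, 0, 0.54]
  grip: 42

```text
time_s: 1.3
ee_pos: [0.4031, 0.2331, 0.2454]
tool_rot: [1.384, 2.819, -0.001]
ft_force: [0.8, -0.3, 0.1]
gripper_width: 0.422
finger_force: 0.0
```

```bash
python3 -c "
from h import *
plan([.582,-.111,.18],.182); print(bot.get_obs()['ee_pos'],bot.get_obs()['gripper_width'])"
```

```text
shift [-0.3815 -0.0689  0.0659] turn 0.476 or -2.665 axes [[-0.612, 0.791, 0.001], [0.791, 0.612, -0.001], [-0.001, -0.0, -1.0]] j6 -0.13556031213768338
[0.40307983 0.23305637 0.24541359] 0.42220742677128936
```

>>> step_arm:
  steps:
    - [-0.042, -0.008, 0.007, 0.06]
    - [-0.085, -0.015, 0.014, 0.12]
    - [-0.127, -0.023, 0.02, 0.18]
    - [-0.17, -0.031, 0.026, 0.24]
    - [-0.212, -0.038, 0.033, 0.3]
    - [-0.254, -0.046, 0.04, 0.36]
    - [-0.297, -0.053, 0.05, 0.42]
    - [-0.34, -0.06, 0.06, 0.476]
    - [-0.3815, -0.069, 0.066, 0.476]
    - [-0.3815, -0.069, 0.066, 0.476]

```text
time_s: 2.3
ee_pos: [0.5843, -0.1096, 0.1783]
tool_rot: [2.005, 2.417, -0.0]
ft_force: [0.8, -0.5, 0.3]
gripper_width: 0.42
finger_force: 0.0
```

Run:
```python
from h import *
plan([.582,-.111,.079],.182); print(bot.get_obs()['ee_pos'])
c=camera("top"); s=camera("scene")
a=cv2.resize(c["color"][120:270,290:440],None,fx=2.6,fy=2.6,interpolation=cv2.INTER_CUBIC)
b=cv2.resize(s["color"][130:280,220:370],None,fx=2.6,fy=2.6,interpolation=cv2.INTER_CUBIC)
cv2.imwrite("pics/ap.png",np.hstack([a,b])[:,:,::-1])
```

```text
shift [-0.0009 -0.0026  0.0993] turn 0.004 or -3.138 axes [[-0.185, 0.983, 0.001], [0.983, 0.185, -0.001], [-0.001, 0.001, -1.0]] j6 -0.3726016430253527
[ 0.5843071  -0.10958188  0.17834579]
```

View pics/ap.png

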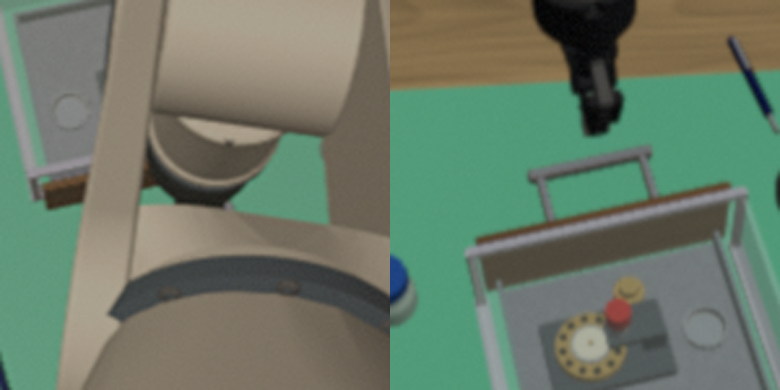

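The view from behind shows the fingers above the bar, roughly centred at (595,110) in the composite, with the hood at the right distance. I'll descend onto the bar.

>>> step_arm:
  steps:
    - [-0.001, -0.002, 0.02, 0.004]
    - [-0.001, -0.002, 0.04, 0.004]
    - [-0.001, -0.002, 0.06, 0.004]
    - [-0.001, -0.002, 0.075, 0.004]
    - [-0.001, -0.002, 0.09, 0.004]
    - [-0.001, -0.002, 0.098, 0.004]
    - [-0.001, -0.002, 0.098, 0.004]

```text
time_s: 3.1
ee_pos: [0.58, -0.1071, 0.0803]
tool_rot: [-2.006, -2.415, 0.001]
ft_force: [-0.0, 0.4, 0.2]
gripper_width: 0.418
finger_force: 0.0
```

Run:
```python
from h import *
s=camera("scene")
b=cv2.resize(s["color"][140:240,240:360],None,fx=5,fy=5,interpolation=cv2.INTER_CUBIC)
cv2.imwrite("pics/dn.png",b[:,:,::-1])
```

```text
(no output)
```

View pics/dn.png

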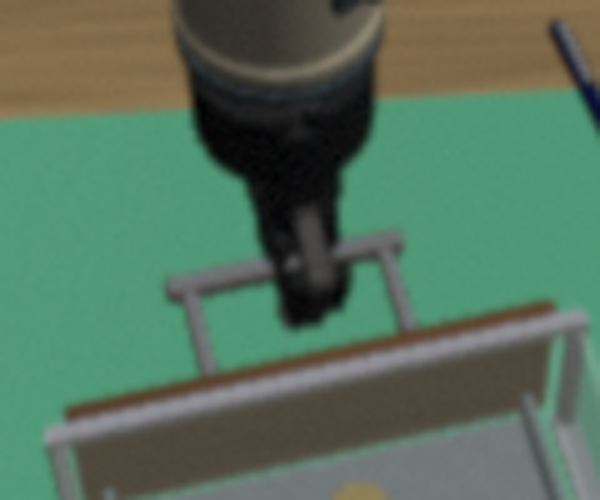

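The front finger stands in the gap between bar and panel, about (310,270) in the crop, with the bar between the fingers. I'll close.

>>> step_arm:
  steps:
    - [0, 0, 0, 0]
    - [0, 0, 0, 0]
    - [0, 0, 0, 0]
    - [0, 0, 0, 0]
    - [0, 0, 0, 0]
    - [0, 0, 0, 0]
    - [0, 0, 0, 0]
  grip: 0

```text
time_s: 3.85
ee_pos: [0.5812, -0.1077, 0.0822]
tool_rot: [2.007, 2.415, 0.001]
ft_force: [-0.3, 1.2, 5.7]
gripper_width: 0.101
finger_force: 59.2
```

>>> step_arm:
  steps:
    - [0, -0.008, 0, 0]
    - [0, -0.022, 0, 0]
    - [0, -0.037, 0, 0]
    - [0, -0.052, 0, 0]
    - [0, -0.067, 0, 0]
    - [0, -0.082, 0, 0]
    - [0, -0.097, 0, 0]
    - [0, -0.112, 0, 0]
    - [0, -0.122, 0, 0]
    - [0, -0.128, 0, 0]

```text
time_s: 4.85
ee_pos: [0.4548, -0.1316, 0.0822]
tool_rot: [2.007, 2.414, 0.001]
ft_force: [4.2, 0.4, 5.6]
gripper_width: 0.099
finger_force: 60.3
```

>>> step_arm:
  steps:
    - [0, -0.004, 0, 0]
    - [0, -0.008, 0, 0]
    - [0, -0.012, 0, 0]
    - [0, -0.015, 0, 0]
    - [0, -0.018, 0, 0]
    - [0, -0.02, 0, 0]
    - [0, -0.022, 0, 0]

```text
time_s: 5.55
ee_pos: [0.4443, -0.134, 0.0824]
tool_rot: [2.002, 2.399, 0.023]
ft_force: [55.6, 35.9, -47.8]
gripper_width: 0.1
finger_force: 57.7
```

The stop took the load, so I'll ease the target back.

>>> step_arm:
  steps:
    - [0, 0.005, 0, 0]
    - [0, 0.009, 0, 0]
    - [0, 0.009, 0, 0]

```text
time_s: 5.85
ee_pos: [0.4446, -0.1336, 0.0822]
tool_rot: [2.005, 2.413, 0.004]
ft_force: [9.5, 3.8, 2.5]
gripper_width: 0.1
finger_force: 65.0
```

>>> step_arm:
  steps:
    - [0, 0, 0, 0]
    - [0, 0, 0, 0]
    - [0, 0, 0, 0]
    - [0, 0, 0, 0]
    - [0, 0, -0.02, 0]
    - [0, 0, -0.05, 0]
    - [0, 0, -0.09, 0]
    - [0, 0, -0.13, 0]
    - [0, 0, -0.13, 0]
  grip: 40

```text
time_s: 6.75
ee_pos: [0.4445, -0.1343, 0.216]
tool_rot: [2.003, 2.41, 0.005]
ft_force: [-0.5, 0.9, -1.0]
gripper_width: 0.4
finger_force: 0.0
```

Run:
```python
from h import *
s=camera("scene"); h=cv2.cvtColor(s["color"],cv2.COLOR_RGB2HSV)
m=((h[...,0]<8)|(h[...,0]>172))&(h[...,1]>130)&(h[...,2]>90)
k,_,st,ce=cv2.connectedComponentsWithStats(m.astype('u1'))
for i in range(1,k):
    if 8<st[i,4]<300: print(st[i],ce[i].round(1),onz(s,*ce[i],.0838).round(4))
b=cv2.resize(s["color"][100:260,220:380],None,fx=3.7,fy=3.7,interpolation=cv2.INTER_CUBIC)
cv2.imwrite("pics/out.png",b[:,:,::-1])
print(bot.get_obs()["ee_pos"],bot.get_obs()["gripper_width"])
```

```text
[288 191  10   8  60] [292.2 194.7] [ 0.586  -0.1203  0.0838]
[610 289   7   7  29] [613.  291.6] [0.8568 0.5071 0.0838]
[557 293   6   6  26] [559.6 295.2] [0.8569 0.3981 0.0838]
[627 299   6   6  25] [630.  301.3] [0.8786 0.5325 0.0838]
[573 302   7   7  31] [576.5 304.8] [0.8784 0.4245 0.0838]
[425 339   8   7  40] [428.4 342.1] [0.93   0.1204 0.0838]
[240 352   7   7  41] [243.  355.2] [ 0.93   -0.2255  0.0838]
[ 0.44330632 -0.13391716  0.21354974] 0.402476979433205
```

View pics/out.png

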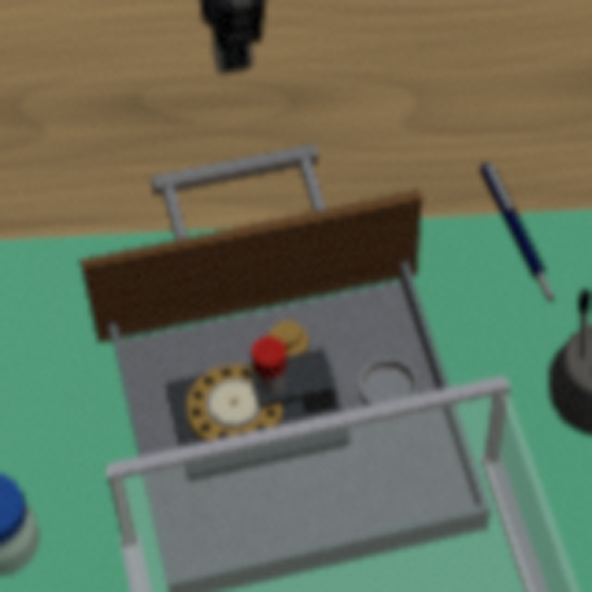

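The tray is out and the loose items are undisturbed. The red knob is at crop (268,355), clear of the hood frame, which runs from (115,470) to (505,385). I'll move above it.

>>> step_arm:
  steps:
    - [-0.002, 0.02, 0, 0]
    - [-0.004, 0.05, 0, 0]
    - [-0.008, 0.08, 0.01, 0]
    - [-0.01, 0.11, 0.03, 0]
    - [-0.013, 0.135, 0.05, 0]
    - [-0.013, 0.143, 0.07, 0]
    - [-0.013, 0.143, 0.09, 0]
    - [-0.013, 0.143, 0.09, 0]
    - [-0.013, 0.143, 0.09, 0]
  grip: 50

```text
time_s: 7.7
ee_pos: [0.5838, -0.1199, 0.1201]
tool_rot: [-2.006, -2.414, 0.002]
ft_force: [0.3, 0.3, -0.3]
gripper_width: 0.501
finger_force: 0.0
```

Run:
```python
from h import *
plan([.586,-.1205,.075],.182); print(bot.get_obs()["ee_pos"])
s=camera("scene")
b=cv2.resize(s["color"][130:230,240:360],None,fx=5,fy=5,interpolation=cv2.INTER_CUBIC)
cv2.imwrite("pics/ab.png",b[:,:,::-1])
```

```text
shift [-0.001   0.0021  0.0451] turn 0.002 or -3.14 axes [[-0.183, 0.983, -0.003], [0.983, 0.183, 0.001], [0.001, -0.003, -1.0]] j6 -0.38890075679745795
[ 0.58382924 -0.11989149  0.12013858]
```

View pics/ab.png

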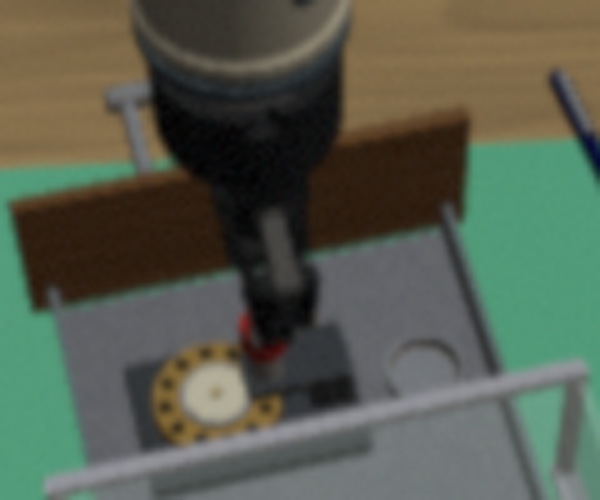

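Run:
```python
from h import *
s=camera("scene"); o=bot.get_obs(); R=Ro.from_rotvec(o["tool_rot"]).as_matrix()
f=lambda p:(((proj(s,p)-[240,130])*5).round(0)).tolist()
print("tip front back face",f(o["ee_pos"]+R@[0,.036,.008]),"inner",f(o["ee_pos"]+R@[0,.021,.008]))
for e in(-.011,.011): print("tip corners",f(o["ee_pos"]+R@[e,.03,.008]))
for y in(-.011,0,.011): print("knob",f([.586,-.1205+y,.087]))
h=cv2.cvtColor(s["color"],cv2.COLOR_RGB2HSV)
m=((h[...,0]<8)|(h[...,0]>172))&(h[...,1]>130)&(h[...,2]>60); m[:180]=0;m[230:]=0;m[:,:280]=0;m[:,330:]=0
v,u=np.nonzero(m); print(len(u),(u.min()-240)*5,(u.max()-240)*5,(v.min()-130)*5,(v.max()-130)*5)
```

```text
tip front back face [277.0, 353.0] inner [270.0, 324.0]
tip corners [249.0, 347.0]
tip corners [299.0, 336.0]
knob [236.0, 321.0]
knob [260.0, 320.0]
knob [285.0, 318.0]
12 240 280 315 355
```

The finger sits about 2 mm to +y of the knob's centre line. I'll correct that while descending.

>>> step_arm:
  steps:
    - [-0.003, 0.002, 0.005, 0]
    - [-0.003, 0.002, 0.015, 0]
    - [-0.003, 0.002, 0.025, 0]
    - [-0.003, 0.002, 0.035, 0]
    - [-0.003, 0.002, 0.041, 0]
    - [-0.003, 0.002, 0.045, 0]
    - [-0.003, 0.002, 0.045, 0]

```text
time_s: 8.5
ee_pos: [0.5871, -0.1225, 0.0755]
tool_rot: [-2.007, -2.415, 0.001]
ft_force: [0.5, 0.6, 0.2]
gripper_width: 0.501
finger_force: 0.0
```

>>> step_arm:
  steps:
    - [0, 0, 0, 0]
    - [0, 0, 0, 0]
    - [0, 0, 0, 0]
    - [0, 0, 0, 0]
    - [0, 0, 0, 0]
    - [0, 0, 0, 0]
    - [0, 0, 0, 0]
  grip: 0

```text
time_s: 9.2
ee_pos: [0.5878, -0.1226, 0.0768]
tool_rot: [2.008, 2.416, 0.001]
ft_force: [-1.7, 0.2, 5.7]
gripper_width: 0.229
finger_force: 58.8
```

>>> step_arm:
  steps:
    - [0, 0, -0.002, 0]
    - [0, 0, -0.004, 0]
    - [0, 0, -0.006, 0]
    - [0, 0, -0.008, 0]
    - [0, 0, -0.01, 0]
    - [0, 0, -0.012, 0]
    - [0, 0, -0.012, 0]

```text
time_s: 9.9
ee_pos: [0.5873, -0.1226, 0.0883]
tool_rot: [-2.008, -2.416, 0.0]
ft_force: [2.9, -0.7, -9.1]
gripper_width: 0.235
finger_force: 58.9
```

>>> step_arm:
  steps:
    - [0, 0, -0.001, 0]
    - [0, 0, -0.002, 0]
    - [0, 0, -0.003, 0]
    - [0, 0, -0.003, 0]
    - [0, 0, -0.003, 0]

```text
time_s: 10.4
ee_pos: [0.5871, -0.1226, 0.091]
tool_rot: [-2.008, -2.416, 0.001]
ft_force: [3.6, -3.1, -14.1]
gripper_width: 0.234
finger_force: 59.8
```

>>> step_arm:
  steps:
    - [0, 0, -0.001, 0]
    - [0, 0, -0.001, 0]
    - [0, 0, -0.001, 0]
    - [0, 0, -0.001, 0]

```text
time_s: 10.8
ee_pos: [0.587, -0.1226, 0.0911]
tool_rot: [-2.007, -2.415, 0.001]
ft_force: [4.9, -3.5, -23.9]
gripper_width: 0.233
finger_force: 60.1
```

Run:
```python
from h import *
o=bot.get_obs(); print(o["ee_pos"],o["ft_force"],o["gripper_width"])
s=camera("scene")
b=cv2.resize(s["color"][100:260,200:400],None,fx=3.7,fy=3.7,interpolation=cv2.INTER_CUBIC)
cv2.imwrite("pics/end.png",b[:,:,::-1])
```

```text
[ 0.58703853 -0.12262216  0.09108662] [  4.90877179  -3.54078337 -23.86858087] 0.23272080647220256
```

View pics/end.png

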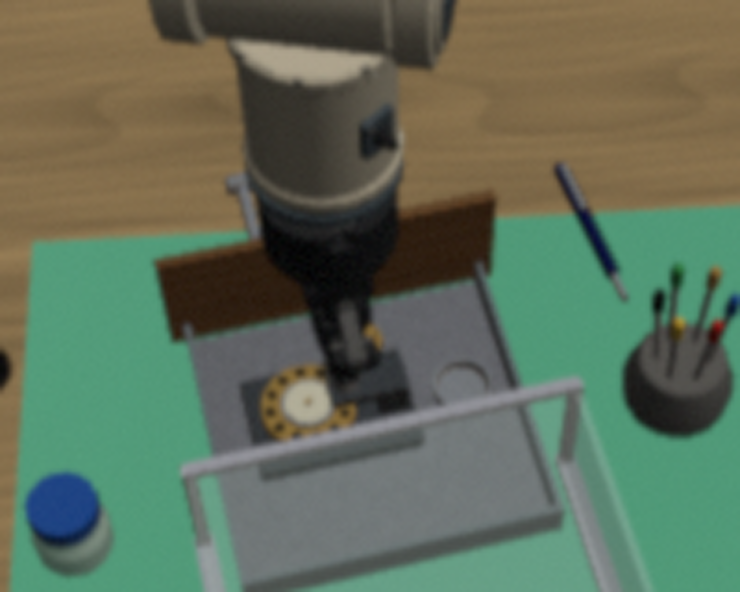

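The jaws hold the knob at about (350,375). The force rose from 14 to 24 N with no more travel, so the plunger is at its upper stop. The tray is still out and the loose items are in place.

```bash
python3 -c "
from bench import job
print(job.close_job())"
```

```text
the job is handed in; nothing more can be done
None
```

I pulled the tray out to its stop, raised the index plunger about 14 mm to its upper stop, and handed the job in with the gripper still holding the knob there; no loose items appeared to have moved.

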